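# Work the square key out of its tool case and set it in the monitor-arm clamp

### The arm

A 6-joint arm with a two-finger parallel gripper is mounted at the origin on a cart in front of the work surface, level with it; the furniture and walls round the work are solid. World frame = base frame: x ahead of the robot, y to its left, z up, the work surface at z = 0. Lengths are in m, angles in rad, forces in N, time in s.
With the tool pointing down it reaches from about 0.375 to 0.9 m from the base axis. Payload 3.1 kg.
Tool frame: the origin (TCP) lies midway between the tips of the shut fingers; the grasp point (between the pads) lies 19 mm behind it; z points along the fingers, y is the line along which they close (so a half turn about z gives the same grasp; the last joint's range is limited). The gripper opens to 85 mm and grips with 20 to 120 N. Pads are 22 mm wide; open, the fingers measure 114 mm over their backs; the gripper's body (76 mm by 85 mm) begins 54 mm behind the grasp point. The pads swing forward as they close: fully open they stand 13 mm farther back than shut.
Start: joints at [1.107, 0.527, 1.433, -0, 1.181, -0.178], TCP at [0.176, 0.6, 0.231] pointing down, gripper open.
Joint ranges: [-3.08, 3.08], [-0.75, 2.2], [0.22, 2.44], [-1.43, 4.57], [0, 2.65], [-2.85, 2.85]. Speed limits (rad/s): [2.79, 2.79, 3.14, 3.14, 3.14, 3.14].

### API

Orientations are given as a unit quaternion [x, y, z, w].
In Python, from station import manip gives the robot as it stands.
- The arm moves only by the tool drive_tool, never from a script. Its argument "motion" is a list that holds one entry, the list of rows, each a list of 5 numbers: the finger opening in mm, from 0 to 85.4, then the shift along the tool's x, y, z in units of 30 mm (1.0 is 30 mm), then the turn about the tool's z in units of 8 degrees (1.0 is 8 degrees). In form: [[[fingers, x, y, z, yaw], ...]]. A call has 1 to 10 rows; each row is the pose to reach, as a shift and turn from the pose commanded when the call began, along the tool's axes at that moment; what a row does not reach only later rows make up. A row lasts 1/10 s, in which the tool goes at most 50 mm and 8.59 degrees, less where a joint would pass 70% of its speed; a pose out of reach is approached as far as the arm can. A call with a gripper value outside its range is refused whole. The fingers move at their own pace and stop on an object; "squeeze" is the grip in N (left out, the last holds). Time passes only in rows, so rows that repeat a pose let the fingers close. It gives the time, the measured TCP pose, the force, the opening and the grip force at its end, in the units of the state.
- manip.sense(): the state, without advancing time (a new reading comes with each control period).
- manip.snapshot(name): name is "side" or "top" or "wrist"; returns the picture (480x640x3 uint8, red, green, blue); there is no depth.
- manip.camera_model(name): a dict with "fov_y" (degrees; the focal length in pixels is half the picture's height over the tangent of half this angle, whatever the lens; pixels are square), "cx", "cy" (the principal point, pixels), "origin" and "orientation" of the camera in the world. Camera axes: x right, y up, looking along -z (the intrinsics and any distortion apply to the point x, -y, -z); pixel columns grow to the right and rows downward; lengths in m; the calibration is good to about 2 mm. A picture is of the moment at which its call begins: read the wrist's pose just before it. camera_model takes no time and is no camera call; for the wrist camera it gives the pose at the moment of the call.
- manip.sign_off(): hands the job in; it is judged then, once.
The state is a dict: "t": time; "q": joint angles; "qd": joint speeds; "tau": joint torques, N m; "tcp_pos": TCP position; "tool_rot": TCP orientation; "force": force on the tool from outside, world axes, zero at the start; "ft_torque": the same for the moment, N m; "finger_gap": opening from 0.0 (shut) to 1.0 (fully open); "gripper_force": force on a finger pad.
Only numpy, scipy, OpenCV 4.12 (cv2) and the standard library are available. Lean on these libraries where they do the work, as an engineer would, in place of code of your own. Each camera call takes 0.05 s, during which the arm holds its last target. There are 200 camera calls.

### The job

Take the eraser off the monitor-arm clamp and put it on the desk, clear of the clamp. Work the blue-handled square key out of its tight cutout in the tool case with small wiggles, so that the case's loose tray is not pulled up with it. Then set the key in the clamp's square socket, turning it while pressing lightly until it drops fully home, and leave it standing there; leave the other two tools in the case and do not push the flask or the yellow-capped bottle about.

Things in the scene. Friction and masses are not known exactly. Their poses are not given: they have to be found in the camera images.
- case: Black open-topped tool case (lid off), fixed to the desk, 186 (its x) x 96 (its y) x 52 mm high, walls 5 mm; origin at the centre of its underside. In it lies a loose grey moulded tray with three cutouts in a row along the case's x, at x = -50, 0 and +50 mm, y = 0. Each holds one tool upright; which tool is in which cutout varies.
- tray_top (a point): Centre of the tray's top face, 47 mm above the desk; axes of the case. Cutouts are 36 mm deep. In each, two sprung rubber cheeks pinch the tool's 12 mm square shank along y (about 10 N each), over its lowest 24 mm: 10 to 15 N of friction against a straight pull. Along x the cutout is 20 mm long: the shank can slide 4 mm each way.
- tray (a joint): Height in m by which the loose tray is lifted in the case; 0 = lying home. It moves straight up only, lifts at about 8 N and falls back by itself; a straight pull on a tool lifts it. Sliding the tool to and fro along the case's x while pulling turns most of the friction sideways, so that the tool comes up with little upward force.
- square_key: Square key, 60 g: steel shank 12 x 12 x 44 mm, foot chamfered over the last 3 mm; above it a blue grip block 24 (its x) x 16 (its y) x 36 mm with white bands; 80 mm overall. Origin at the centre of the foot's end, z up along the key. In the case its axes lie along the case's and its foot 11 mm above the desk (grip 55 to 91 mm above the desk).
- orange_driver: Other tool in the case, orange waisted round handle, 22 mm, 80 mm long overall, same shank and origin as the key. Stays in the case.
- grey_driver: Other tool in the case, dark grey round handle with a yellow band, 21 mm, 78 mm long overall, same shank and origin as the key. Stays in the case.
- socket_mouth (a point): Centre of the mouth of the square socket, 38 mm above the desk; axes of the clamp, not of the socket: a 14 mm square hole, 22 mm deep, in a brass nut turned to any angle about the vertical (within 45 degrees of the clamp's axes; 1.5 N m to turn it). The key drops in within 8 degrees of true; off that its foot sinks 3 mm, and near it can wedge part-way (ease up, turn on). Home: foot 22 mm below.
- pole_top (a point): Top of the pole stub on the clamp, 42 mm diameter, 73 mm above the desk, 83 mm from the socket along the clamp's x. The clamp (desk clamp of a monitor arm) is fixed: steel foot plate 160 (x) x 84 x 8 mm with its centre 30 mm from the socket towards the pole, and on it an aluminium housing, 60 x 60 mm, flat top 38 mm above the desk, with the socket in its middle.
- eraser: Eraser in a blue and white sleeve, 23 (its x) x 48 (its y) x 12 mm, 16 g, origin at the centre of its underside; at the start it lies flat on the clamp housing over the socket.
- thermos: Dark blue vacuum flask, loose, standing between the case and the clamp, 72 mm diameter (82 mm at the loop on its lid), 287 mm high, 0.42 kg; origin at its underside, the body's axis 5 mm from the origin along its own y.
- yellow_bottle: White squeeze bottle with yellow cap, loose, standing near the far end of the case, 40 mm diameter, 138 mm high; origin at its underside.
- usb_stick: Blue USB stick lying loose on the desk in front of the flask, 18 (its x) x 54 (its y) x 8 mm, origin at the centre of its underside; it may be moved.
There are look-alikes about, which are no part of the job. What is shaped like the eraser but brown or orange is not meant.

How it is judged:
On the way:
1. the square key is drawn clear of the tray, its foot above the tray's top (z of square_key in the frame of case above 0.055 m), for 0.1 s.
At the end, for the whole second after the job is handed in: The key stands in the socket: foot at least 18 mm below the mouth (full depth 22 mm), within 5 mm of its centre, tilted less than 0.15 rad, at rest. The eraser lies at rest on the desk (origin below 25 mm), more than 60 mm from the socket. The tray lies home (lifted less than 3 mm) (horizontal distance between square_key and socket_mouth below 0.005 m and z of square_key in the frame of socket_mouth below -0.018 m and angle between square_key's own z axis and vertical below 0.15 rad and linear speed of each of square_key, eraser below 0.02 m/s and height (world z) of eraser below 0.025 m and horizontal distance between eraser and socket_mouth above 0.06 m and value of joint tray below 0.003 m); the robot touches nothing.
It fails at once if the tray is pulled up with the key (lifted more than 8 mm) (value of joint tray above 0.008 m).
It fails at once if one of the other two tools is moved more than 12 mm (distance of any of orange_driver, grey_driver from where it was at the start of the episode above 0.012 m).
It fails at once if the flask or the bottle is pushed more than 25 mm or tipped more than 0.35 rad (distance of any of thermos, yellow_bottle from where it was at the start of the episode above 0.025 m or angle between any of thermos, yellow_bottle's own z axis and vertical above 0.35 rad).
It also fails if it takes over 72 s, if anything falls off the work surface, if the arm or the gripper's body presses on something with over 40 N, if the wrist force passes 120 N, or if a joint passes its speed limit or range.

## Working session

There is one attempt and no reset: what is moved stays moved. The work goes in short steps, Python scripts to look and compute and a tool call to move; the robot and the scene stay as the last step left them, time stands still between calls to the robot, and variables do not carry over. Pictures are saved under pics/ and viewed, at most 10 in all, crops included, and the job is handed in when it is done.

Besides the shell and the picture viewer there is one more tool, called after "Call:" in YAML: its name, and indented under it one key for each argument. drive_tool: Moves the arm, as the interface text tells. Its arguments: {"type":"object","properties":{"motion":{"type":"array","items":{"type":"array","items":{"type":"array","items":{"type":"number"}}}},"squeeze":{"type":"number"}},"required":["motion"]}

```bash
mkdir -p pics; ls; cat > h.py <<'E'
import numpy as np, cv2, json
from scipy.spatial.transform import Rotation as R
from station import manip
def snap(n,f):
    c=manip.camera_model(n); im=manip.snapshot(n); cv2.imwrite('pics/'+f,im[:,:,::-1])
    json.dump({k:(v if isinstance(v,(int,float,str)) else np.array(v).tolist()) for k,v in c.items()},open('pics/'+f+'.json','w')); return im,c
E
python3 - <<'E'
from h import *
print(manip.sense())
for n in('side','top','wrist'):
    im,c=snap(n,n+'0.png'); print(n,c)
E
```

```text
pics
{'t': 0.0, 'q': array([ 1.10650302e+00,  5.28495002e-01,  1.43391777e+00, -7.60604482e-08,
        1.18136829e+00, -1.78502225e-01]), 'qd': array([ 0.00114967, -0.00016107, -0.00170121, -0.00063127,  0.00112193,
        0.00099694]), 'tau': array([-1.14106930e-03, -4.42351127e+01, -1.78019947e+01, -3.30890989e-04,
        8.54873098e-03, -1.15754028e-05]), 'tcp_pos': array([0.17584487, 0.59900619, 0.23031097]), 'tool_rot': array([ 1.42409636e-01,  9.89807203e-01, -1.03818625e-03, -3.45618109e-04]), 'force': array([-0.31117198,  0.14775421,  0.89658344]), 'ft_torque': array([ 0.00419411, -0.03698386, -0.00656471]), 'gripper_force': 0.0, 'finger_gap': 1.001217643344039}
side {'fov_y': 46.05418871603686, 'cx': 314.9583892632076, 'cy': 242.3344946967302, 'origin': array([0.32648806, 0.84936891, 0.49837953]), 'orientation': array([-0.06870655,  0.52753581,  0.83887433, -0.1152182 ])}
top {'fov_y': 46.59475588176555, 'cx': 318.5720308774583, 'cy': 229.87787284112596, 'origin': array([0.45669189, 0.01615885, 1.01618609]), 'orientation': array([ 0.02335876, -0.03017614, -0.70405872,  0.7091157 ])}
wrist {'fov_y': 61.813910295462286, 'cx': 316.6872747556169, 'cy': 231.27206310089272, 'origin': array([0.0979815 , 0.6218071 , 0.37354719]), 'orientation': array([-0.1287698 , -0.09459025,  0.59187908,  0.79003176])}
```

View pics/top0.png

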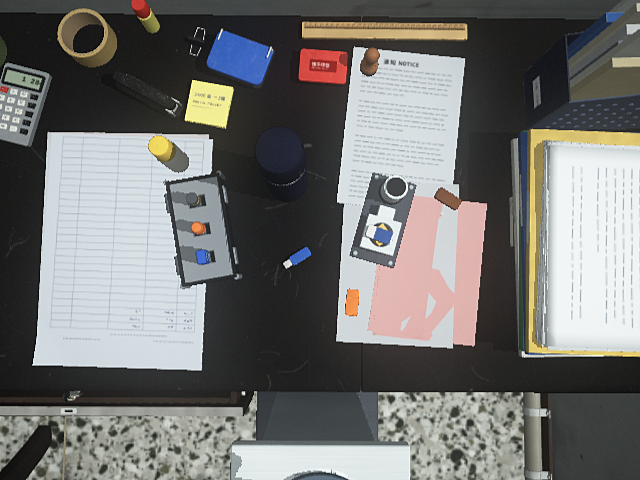

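View pics/side0.png

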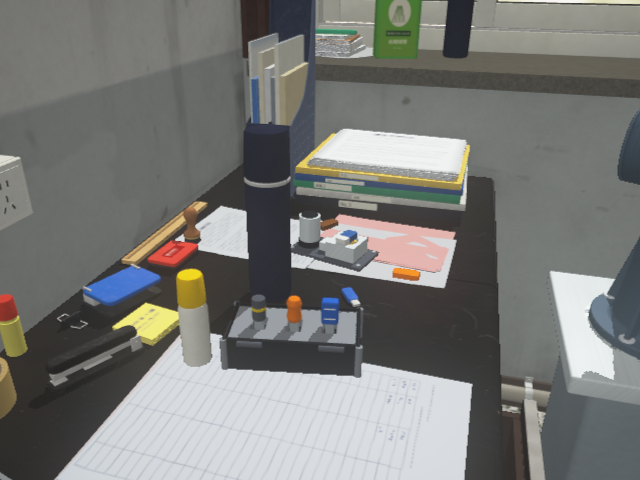

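Candidates for the eraser in the top picture: blue and white on the clamp (380,233), orange block (352,302), brown block (447,198), and USB stick (297,258). I choose (380,233). Candidates for the key: blue block in the case (205,257), orange driver (198,228), and grey driver (193,200). I choose (205,257). Next is one close crop to check both choices.

```bash
cat >> h.py <<'E'
def K(c):
    f=240/np.tan(np.radians(c['fov_y'])/2); return np.array([[f,0,c['cx']],[0,f,c['cy']],[0,0,1]])
def ray(c,u,v):
    d=np.linalg.inv(K(c))@[u,v,1]; return np.array(c['origin']),R.from_quat(c['orientation']).apply(d*[1,-1,-1])
def onz(c,u,v,z):
    o,d=ray(c,u,v); return o+d*(z-o[2])/d[2]
def proj(c,p):
    q=R.from_quat(c['orientation']).inv().apply(np.array(p)-c['origin'])*[1,-1,-1]; q=K(c)@q; return q[:2]/q[2]
def tri(*obs):
    A=np.zeros((3,3));b=np.zeros(3)
    for c,u,v in obs:
        o,d=ray(c,u,v); d=d/np.linalg.norm(d); P=np.eye(3)-np.outer(d,d); A+=P;b+=P@o
    p=np.linalg.solve(A,b); return p,[np.round(proj(c,p)-[u,v],1) for c,u,v in obs]
def cam(f): return json.load(open('pics/'+f+'.json'))
E
python3 - <<'E'
from h import *
np.set_printoptions(precision=4,suppress=True)
t=cv2.imread('pics/top0.png');s=cv2.imread('pics/side0.png')
def crop(im,u,v,w,h): return cv2.resize(im[v:v+h,u:u+w],(400,300),interpolation=cv2.INTER_CUBIC)
a=np.vstack([np.hstack([crop(t,340,165,132,99),crop(t,140,165,160,120)]),np.hstack([crop(s,285,200,100,75),crop(s,220,280,160,120)])])
cv2.imwrite('pics/crop1.png',a)
T=cam('top0.png');S=cam('side0.png')
print('eraser',tri((T,381,233),(S,350,237)))
print('key top',tri((T,204,256),(S,330,300)))
print('pole',tri((T,396,187),(S,310,215)))
for p in[(167,182),(226,173),(241,277),(181,285)]: print(onz(T,*p,.052))
for p in[(370,173),(416,180),(394,267),(350,260)]: print(onz(T,*p,.008))
E
```

```text
eraser (array([ 0.5216, -0.1031,  0.0431]), [array([0.4, 2.4]), array([-2.3, -0.2])])
key top (array([0.4821, 0.1976, 0.0873]), [array([0. , 0.1]), array([-0.1, -0. ])])
pole (array([ 0.6029, -0.1252,  0.0695]), [array([0.1, 0.3]), array([-0.2, -0. ])])
[0.6115 0.2717 0.052 ]
[0.6282 0.1694 0.052 ]
[0.4475 0.1401 0.052 ]
[0.4331 0.2428 0.052 ]
[ 0.6383 -0.0867  0.008 ]
[ 0.6261 -0.171   0.008 ]
[ 0.467  -0.1301  0.008 ]
[ 0.479  -0.0505  0.008 ]
```

View pics/crop1.png

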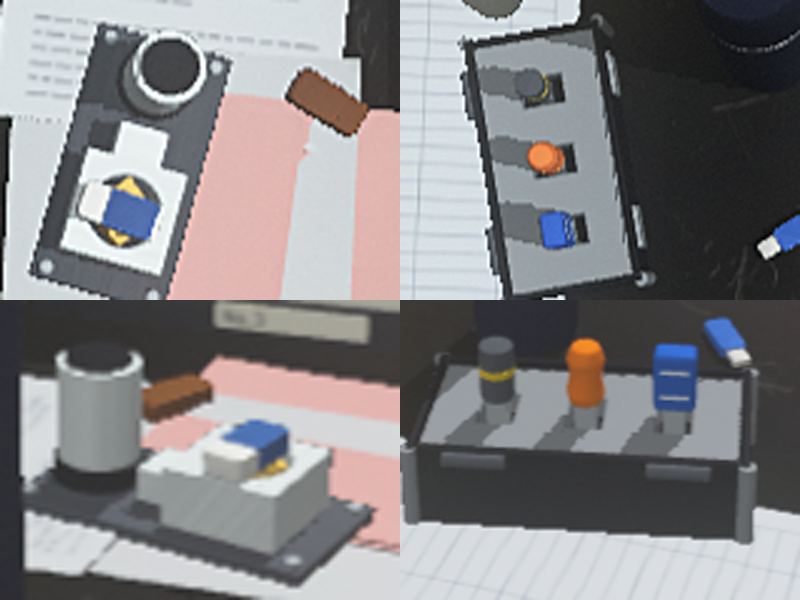

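The crop confirms both choices: the blue and white eraser sits over the brass nut (top ≈ (380,234)), and the blue block key sits in the near cutout (≈ (204,256)). Next I work out the path.

```bash
cat >> h.py <<'E'
np.set_printoptions(precision=4,suppress=True)
def rel(target):
    s=manip.sense(); r=R.from_quat(s['tool_rot']); return r.inv().apply(np.array(target)-s['tcp_pos'])/.03
def yawy():
    v=R.from_quat(manip.sense()['tool_rot']).apply([0,1,0]); return np.degrees(np.arctan2(v[1],v[0]))
E
python3 - <<'E'
from h import *
T=cam('top0.png');W=cam('wrist0.png')
print('flask top',onz(T,280,148,.287),'eraser',onz(T,379.6,234,.05))
print('cam axis in tool',R.from_quat(manip.sense()['tool_rot']).inv().apply(R.from_quat(W['orientation']).apply([0,0,-1])), yawy())
for p in[(.38,.42,.23),(.45,.2,.23),(.46,.05,.23),(.48,-.1,.2)]: print(rel(p))
E
```

```text
flask top [0.6205 0.0612 0.287 ] eraser [ 0.5236 -0.0991  0.05  ]
cam axis in tool [-0.3157 -0.0011  0.9488] 73.62289671920253
[-8.2103 -3.8111  0.0222]
[-12.5167 -10.189    0.0317]
[-14.2463 -14.8922   0.0391]
[-16.296  -19.4996   1.0463]
```

Call:
drive_tool:
  motion:
    - [[85,-2,-0.95,0,0],[85,-4,-1.9,0,0],[85,-6,-2.8,0,0],[85,-8.2,-3.8,0,0],[85,-9.2,-5.3,0,0],[85,-10.1,-6.7,0,0],[85,-11,-8,0,0],[85,-11.8,-9.2,0,0],[85,-12.5,-10.2,0,0],[85,-13,-11.5,0,0]]

```text
t: 1.15
tcp_pos: [0.4462, 0.1925, 0.2314]
tool_rot: [0.142, 0.99, 0.0, 0.001]
force: [0.9, 0.2, -0.0]
finger_gap: 0.99
gripper_force: 0.0
```

```bash
python3 - <<'E'
from h import *
print(manip.sense()['tcp_pos'],yawy())
for p in[(.46,.05,.23),(.48,-.1,.2)]: print(rel(p))
E
```

```text
[0.4462 0.1925 0.2314] 73.62788767816939
[-1.7816 -4.4275  0.045 ]
[-3.8294 -9.0373  1.0451]
```

```bash
python3 - <<'E'
from h import *
snap('wrist','w_case1.png'); print(manip.sense()['tcp_pos'])
E
```

```text
[0.4476 0.1857 0.2311]
```

Call:
drive_tool:
  motion:
    - [[85,-0.5,-1.2,0,0],[85,-0.9,-2.4,0,0],[85,-1.2,-3.6,0.2,0],[85,-1.8,-5,0.4,0],[85,-2.5,-6.4,0.6,0],[85,-3.1,-7.8,0.8,0],[85,-3.5,-7.8,1,0],[85,-3.5,-7.8,1,0]]

```text
t: 2.0
tcp_pos: [0.4807, -0.0608, 0.2006]
tool_rot: [0.144, 0.99, 0.0, -0.0]
force: [-0.2, 1.0, -0.4]
finger_gap: 0.992
gripper_force: 0.0
```

```bash
python3 - <<'E'
from h import *
im,c=snap('wrist','w_cl1.png'); s=manip.sense(); print(s['tcp_pos'],c['origin'])
cs=cv2.imread('pics/w_case1.png')
cv2.imwrite('pics/v1.png',np.vstack([cv2.resize(x,(640,480))[::1] for x in [im[:,:,::-1]]]))
print(proj(c,[.5236,-.0991,.05]),proj(cam('w_case1.png'),[.482,.1976,.091]))
E
```

```text
[ 0.4796 -0.0594  0.2008] [ 0.4028 -0.0382  0.3437]
[286.8483 273.3248] [337.1942 255.8011]
```

View pics/v1.png

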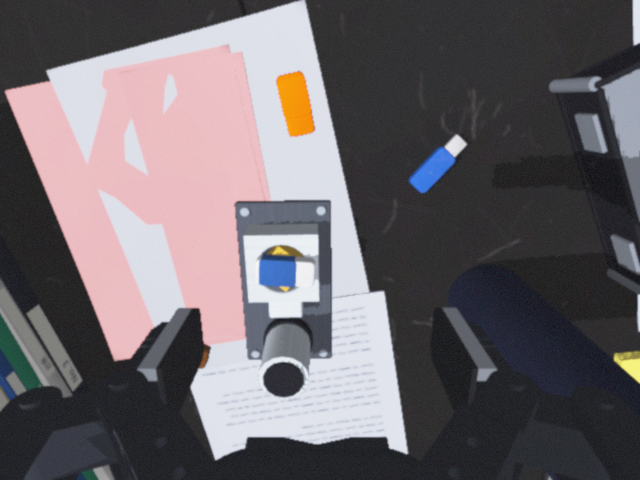

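Eraser centre is at (287,272), as predicted. Its long axis runs along the finger line, so I grasp it over its length.

Call:
drive_tool:
  motion:
    - [[85,-0.9,-0.4,1,0],[85,-1.78,-0.86,2.3,0],[85,-1.78,-0.86,3.8,0],[85,-1.78,-0.86,4.8,0],[85,-1.78,-0.86,5.4,0],[85,-1.78,-0.86,5.4,0],[44,-1.78,-0.86,5.4,0],[44,-1.78,-0.86,5.4,0],[44,-1.78,-0.86,5.4,0],[44,-1.78,-0.86,5.4,0]]
  squeeze: 25

```text
t: 3.05
tcp_pos: [0.5247, -0.0993, 0.0412]
tool_rot: [0.143, 0.99, -0.0, 0.001]
force: [0.3, 2.0, 6.8]
finger_gap: 0.554
gripper_force: 25.3
```

```bash
python3 - <<'E'
from h import *
s=manip.sense();print(s['tcp_pos'],s['finger_gap']*85.4,s['gripper_force'],s['force'],yawy())
print(rel([.42,-.2,.05]))
E
```

```text
[ 0.5247 -0.0993  0.0412] 47.308616908958456 25.266600369777734 [0.2766 1.9799 6.7622] 73.6142532716024
[ 2.3997 -4.2045 -0.3033]
```

Call:
drive_tool:
  motion:
    - [[44,0,0,-0.5,0],[44,0,0,-1.5,0],[44,0.6,-1.0,-1.5,0],[44,1.4,-2.5,-1.2,0],[44,2,-3.5,-0.6,0],[44,2.4,-4.2,0.4,0],[44,2.4,-4.2,0.9,0],[44,2.4,-4.2,1.15,0],[44,2.4,-4.2,1.15,0]]

```text
t: 3.95
tcp_pos: [0.4192, -0.2002, 0.0046]
tool_rot: [0.142, 0.99, 0.0, -0.0]
force: [-0.6, 0.5, 1.1]
finger_gap: 0.553
gripper_force: 26.0
```

Call:
drive_tool:
  motion:
    - [[66,0,0,0,0],[66,0,0,0,0],[66,0,0,-0.3,0],[66,0,0,-1.5,0],[66,0.5,1,-3,0],[66,0.8,2.3,-4.5,0],[66,0.8,3.5,-5.2,0],[66,0.5,4.2,-5.2,0],[66,0.5,4.2,-5.2,0]]

```text
t: 4.85
tcp_pos: [0.4423, -0.0728, 0.1636]
tool_rot: [0.14, 0.99, -0.001, 0.003]
force: [-0.4, -0.4, -0.0]
finger_gap: 0.772
gripper_force: 0.0
```

```bash
python3 - <<'E'
from h import *
im,c=snap('wrist','w_cl2.png'); s=manip.sense(); print(s['tcp_pos'],c['origin'],s['finger_gap'])
cv2.imwrite('pics/v2.png',np.hstack([im[:,:,::-1][120:420,100:400],]).repeat(2,0).repeat(2,1))
print(proj(c,[.522,-.103,.038]))
E
```

```text
[ 0.4411 -0.0738  0.1625] [ 0.3632 -0.0504  0.3062] 0.7716118856645245
[308.5228 324.9223]
```

View pics/v2.png

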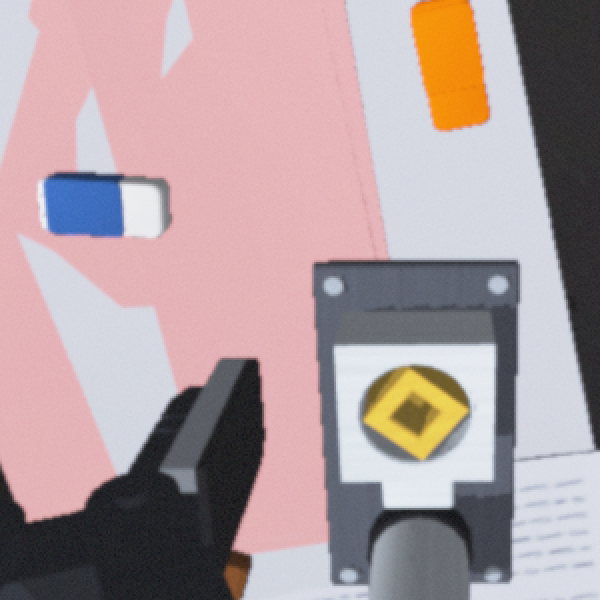

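The eraser lies on the pink paper at crop (105,205). The socket is at crop (415,412), i.e. picture (307.5,326), with its square turned about 45° to the picture. Next I fit the nut and hole numerically.

```bash
cat > nut.py <<'E'
from h import *
def nut(f,z=.038):
    im=cv2.imread('pics/'+f);c=cam(f)
    u,v=proj(c,[.522,-.103,z]).astype(int)
    p=60; sub=im[v-p:v+p,u-p:u+p]
    h=cv2.cvtColor(sub,cv2.COLOR_BGR2HSV)
    m=cv2.inRange(h,(18,120,150),(35,255,255))
    cs,hi=cv2.findContours(m,cv2.RETR_CCOMP,cv2.CHAIN_APPROX_NONE)
    for i,k in enumerate(cs):
        if cv2.contourArea(k)<40: continue
        pts=k[:,0,:]+[u-p,v-p]
        w=np.array([onz(c,*q,z)[:2] for q in pts],dtype=np.float32)*1000
        (cx,cy),(a,b),th=cv2.minAreaRect(w)
        print(f,'hole' if hi[0][i][3]>=0 else 'outer',cx,cy,a,b,th, pts.mean(0))
E
python3 - <<'E'
from nut import *
nut('w_cl2.png')
s=manip.sense();print(rel([.46,.05,.22]),rel([.40,.17,.22]))
E
```

```text
w_cl2.png outer 522.4090576171875 -104.95698547363281 32.25404357910156 29.691740036010742 35.812835693359375 [306.9744 325.7265]
w_cl2.png hole 523.075439453125 -104.51761627197266 13.979119300842285 14.3284912109375 36.091094970703125 [306.38 327.26]
[ 0.5341  4.1378 -1.9201] [ 3.5667  7.4246 -1.9337]
```

Call:
drive_tool:
  motion:
    - [[50,0.6,1.2,-1.2,-0.5],[50,1,2.5,-1.25,-1],[50,1.3,3.9,-1.25,-1.5],[50,1.6,5.3,-1.25,-2],[50,1.9,6.7,-1.25,-2.5],[50,2.2,7.8,-1.25,-3],[50,2.29,8.5,-1.25,-3.2],[50,2.29,8.5,-1.25,-3.2],[50,2.29,8.5,-1.25,-3.2]]

```text
t: 5.8
tcp_pos: [0.4457, 0.1881, 0.1979]
tool_rot: [-0.08, 0.997, -0.0, -0.001]
force: [-0.2, -0.3, 0.3]
finger_gap: 0.589
gripper_force: 0.0
```

```bash
python3 - <<'E'
from h import *
im,c=snap('wrist','w_case2.png'); s=manip.sense(); print(s['tcp_pos'],yawy())
b=im[:,:,::-1]
cv2.imwrite('pics/v3.png',b[100:460,160:520].repeat(2,0).repeat(2,1)[:600])
print(proj(c,[.482,.1976,.091]))
E
```

```text
[0.4457 0.1877 0.1979] 99.1619399164569
[322.775  280.9803]
```

View pics/v3.png

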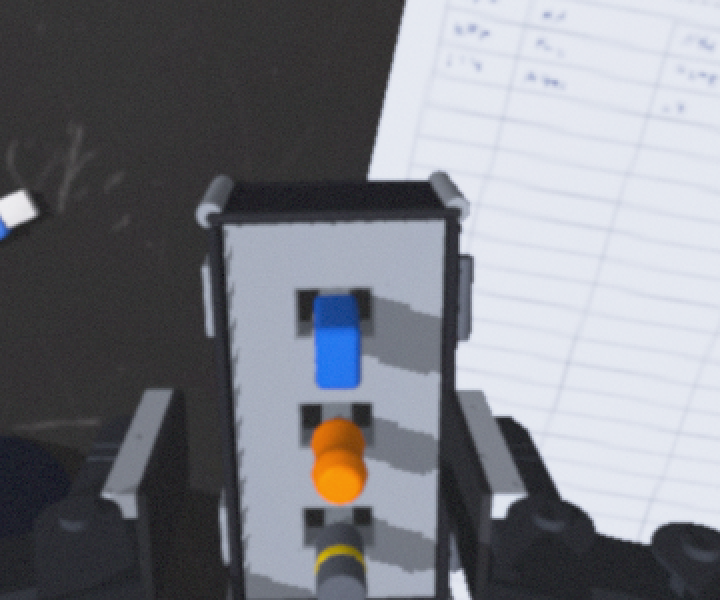

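The key's top face is at crop (338,356), i.e. picture (329,278). The case is square to the tool. Next I triangulate between the wrist views.

```bash
python3 - <<'E'
from h import *
obs=[]
for f,g in(('w_case1.png',(337,256)),('w_case2.png',(328,278))):
    im=cv2.imread('pics/'+f);h=cv2.cvtColor(im,cv2.COLOR_BGR2HSV)
    m=cv2.inRange(h,(100,150,200),(125,255,255))
    n,l,st,ce=cv2.connectedComponentsWithStats(m)
    i=min(range(1,n),key=lambda i:np.hypot(*(ce[i]-g))+(1e3 if st[i][4]<80 else 0))
    k=cv2.findContours((l==i).astype(np.uint8),0,1)[0][0]
    c=cam(f); print(f,st[i],ce[i])
    w=np.array([onz(c,*q[0],.091)[:2] for q in k],dtype=np.float32)*1000
    r=cv2.minAreaRect(w); print(r); u=proj(c,[r[0][0]/1000,r[0][1]/1000,.091]); obs.append((c,*u))
print(tri(*obs)); obs.append((cam('top0.png'),204,256)); print(tri(*obs))
print(rel([.4815,.196,.095]))
E
```

```text
w_case1.png [328 238  27  29 480] [340.5063 252.2083]
((480.06256103515625, 200.70870971679688), (22.332117080688477, 13.62944221496582), 11.13221549987793)
w_case2.png [318 264  20  30 591] [327.5465 278.5279]
((479.76153564453125, 200.5814666748047), (21.7280216217041, 13.150856018066406), 9.30876350402832)
(array([0.4805, 0.2007, 0.0897]), [array([ 0. , -0.1]), array([-0.1,  0.1])])
(array([0.4828, 0.2   , 0.0834]), [array([-0.5, -0.2]), array([-1.8, -0.8]), array([-1. , -0.3])])
[-1.2272  0.0854  3.4289]
```

Call:
drive_tool:
  motion:
    - [[50,-0.6,0.12,0.5,0],[50,-1.2,0.24,1.6,0],[50,-1.2,0.24,3,0],[50,-1.2,0.24,4,0],[50,-1.2,0.24,4.65,0],[50,-1.2,0.24,4.65,0],[12,-1.2,0.24,4.65,0],[12,-1.2,0.24,4.65,0],[12,-1.2,0.24,4.65,0],[12,-1.2,0.24,4.65,0]]
  squeeze: 70

```text
t: 6.85
tcp_pos: [0.4816, 0.2018, 0.0603]
tool_rot: [-0.081, 0.997, -0.0, 0.002]
force: [0.4, -1.3, 5.7]
finger_gap: 0.174
gripper_force: 68.6
```

```bash
python3 - <<'E'
from h import *
s=manip.sense();print(s['tcp_pos'],s['finger_gap']*85.4,s['gripper_force'],s['force'],s['ft_torque'],yawy())
E
```

```text
[0.4816 0.2018 0.0603] 14.876601801324192 68.55510950088501 [ 0.3999 -1.3397  5.6905] [-0.4168  0.018   0.0862] 99.26846172245936
```

Call:
drive_tool:
  motion:
    - [[12,0.2,0,0,0],[12,-0.2,0,-0.02,0],[12,0.2,0,-0.04,0],[12,-0.2,0,-0.06,0],[12,0.2,0,-0.08,0]]

```text
t: 7.35
tcp_pos: [0.479, 0.2017, 0.0613]
tool_rot: [-0.08, 0.997, 0.001, 0.005]
force: [10.0, 1.9, -6.1]
finger_gap: 0.176
gripper_force: 68.5
```

Call:
drive_tool:
  motion:
    - [[12,-0.4,0,-0.02,0]]

```text
t: 7.45
tcp_pos: [0.4809, 0.2021, 0.0612]
tool_rot: [-0.081, 0.997, -0.001, -0.006]
force: [-11.0, -2.6, 2.3]
finger_gap: 0.175
gripper_force: 69.7
```

Call:
drive_tool:
  motion:
    - [[12,-0.1,0,0,0],[12,-0.1,0,0,0]]

```text
t: 7.65
tcp_pos: [0.4823, 0.2023, 0.0608]
tool_rot: [-0.081, 0.997, -0.001, -0.008]
force: [-8.6, -1.2, 5.2]
finger_gap: 0.174
gripper_force: 70.2
```

Call:
drive_tool:
  motion:
    - [[12,0.6,0,0,0],[12,0.6,0,0,0]]

```text
t: 7.85
tcp_pos: [0.4763, 0.2012, 0.0622]
tool_rot: [-0.08, 0.997, 0.001, 0.006]
force: [6.9, 1.4, -5.5]
finger_gap: 0.175
gripper_force: 68.6
```

Call:
drive_tool:
  motion:
    - [[12,-0.6,0,-0.02,0],[12,-0.6,0,-0.04,0],[12,0,0,-0.06,0],[12,0,0,-0.08,0],[12,-0.6,0,-0.1,0],[12,-0.6,0,-0.12,0],[12,0,0,-0.14,0],[12,0,0,-0.16,0]]

```text
t: 8.65
tcp_pos: [0.4751, 0.2011, 0.0665]
tool_rot: [-0.08, 0.997, 0.0, 0.004]
force: [7.1, 1.6, -8.6]
finger_gap: 0.176
gripper_force: 68.5
```

Call:
drive_tool:
  motion:
    - [[12,-0.6,0,-0.02,0],[12,-0.6,0,-0.04,0]]

```text
t: 8.85
tcp_pos: [0.4832, 0.2024, 0.0658]
tool_rot: [-0.08, 0.997, -0.001, -0.008]
force: [-5.8, -1.7, -7.3]
finger_gap: 0.172
gripper_force: 68.9
```

```bash
python3 - <<'E'
from h import *
im,c=snap('side','s2.png');print(manip.sense()['tcp_pos'])
a=cv2.imread('pics/side0.png')[270:390,210:370];b=cv2.imread('pics/s2.png')[270:390,210:370]
cv2.imwrite('pics/v4.png',np.vstack([a,b]).repeat(2,0).repeat(2,1))
# tray shift between pictures, over a patch of the tray/shadow-free zone, found by phase correlation around the grey driver
E
```

```text
[0.4831 0.2024 0.0658]
```

View pics/v4.png

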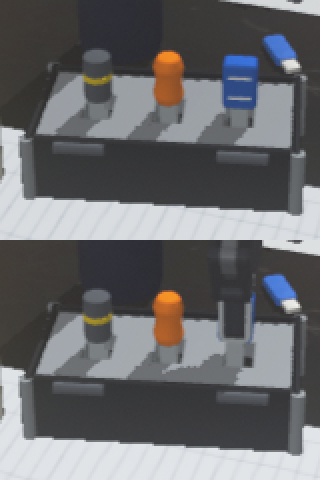

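The other two tools stand at the same pixels as before (orange top at crop row 51 in both), so the tray is home. I continue slower and keep a numeric watch on it.

```bash
cat > mon.py <<'E'
from h import *
a=cv2.imread('pics/side0.png')[290:332,247:307]
im=manip.snapshot('side')[:,:,::-1]
r=cv2.matchTemplate(im[270:352,227:327].copy(),a,cv2.TM_CCOEFF_NORMED);_,q,_,p=cv2.minMaxLoc(r)
y=r[p[1]-1:p[1]+2,p[0]]; sub=(y[0]-y[2])/(2*(y[0]-2*y[1]+y[2])) if len(y)==3 else 0
s=manip.sense();print('shift px (up=-)',p[1]-20+sub,'dx',p[0]-20,q,s['tcp_pos'],s['force'])
E
python3 mon.py
```

```text
shift px (up=-) -0.005729006 dx 0 0.9991434812545776 [0.4831 0.2024 0.0658] [-5.162   0.3044 -4.0294]
```

Call:
drive_tool:
  motion:
    - [[12,0.6,0,0,0],[12,0.6,0,0,0],[12,0,0,-0.02,0],[12,0,0,-0.03,0],[12,0.6,0,-0.05,0],[12,0.6,0,-0.06,0],[12,0,0,-0.08,0],[12,0,0,-0.09,0],[12,0.6,0,-0.1,0],[12,0.6,0,-0.12,0]]

```text
t: 9.95
tcp_pos: [0.475, 0.201, 0.0714]
tool_rot: [-0.08, 0.997, 0.0, 0.004]
force: [5.8, 2.3, -8.8]
finger_gap: 0.18
gripper_force: 68.4
```

```bash
python3 mon.py
```

```text
shift px (up=-) -0.25871426 dx 0 0.9943723678588867 [0.475  0.2011 0.0714] [ 4.1278  0.3584 -7.203 ]
```

Call:
drive_tool:
  motion:
    - [[12,-0.6,0,0,0],[12,-0.6,0,0,0],[12,0,0,-0.01,0],[12,0,0,-0.02,0],[12,-0.6,0,-0.03,0],[12,-0.6,0,-0.04,0],[12,0,0,-0.05,0],[12,0,0,-0.06,0],[12,-0.6,0,-0.07,0],[12,-0.6,0,-0.08,0]]

```text
t: 11.0
tcp_pos: [0.4839, 0.2025, 0.0723]
tool_rot: [-0.081, 0.997, -0.001, -0.007]
force: [-5.2, -1.4, -3.3]
finger_gap: 0.176
gripper_force: 69.7
```

```bash
python3 mon.py
```

```text
shift px (up=-) -0.0048100795 dx 0 0.9991731643676758 [0.4838 0.2025 0.0723] [-5.6801 -1.0212 -0.9953]
```

Call:
drive_tool:
  motion:
    - [[12,0.6,0,-0.01,0],[12,0.6,0,-0.02,0],[12,0,0,-0.03,0],[12,0,0,-0.05,0],[12,0.6,0,-0.06,0],[12,0.6,0,-0.08,0],[12,0,0,-0.09,0],[12,0,0,-0.1,0],[12,0.6,0,-0.12,0],[12,0.6,0,-0.13,0]]

```text
t: 12.05
tcp_pos: [0.4743, 0.2009, 0.0776]
tool_rot: [-0.08, 0.997, 0.0, 0.003]
force: [5.5, 1.4, -9.7]
finger_gap: 0.175
gripper_force: 68.6
```

```bash
python3 mon.py
```

```text
shift px (up=-) -0.11856106 dx 0 0.997715950012207 [0.4745 0.2009 0.0776] [ 4.8632  1.1776 -6.3469]
```

Call:
drive_tool:
  motion:
    - [[12,-0.6,0,0,0],[12,-0.6,0,-0.01,0],[12,0,0,-0.02,0],[12,0,0,-0.04,0],[12,-0.6,0,-0.05,0],[12,-0.6,0,-0.07,0],[12,0,0,-0.08,0],[12,0,0,-0.09,0],[12,-0.6,0,-0.11,0],[12,-0.6,0,-0.13,0]]

```text
t: 13.1
tcp_pos: [0.4857, 0.2028, 0.0801]
tool_rot: [-0.08, 0.997, -0.0, -0.005]
force: [-4.2, -0.8, -7.5]
finger_gap: 0.174
gripper_force: 69.0
```

```bash
python3 mon.py
```

```text
shift px (up=-) -0.008531872 dx 0 0.9994900822639465 [0.4857 0.2028 0.0801] [-4.6401 -1.3634 -4.8145]
```

Call:
drive_tool:
  motion:
    - [[12,0.6,0,-0.01,0],[12,0.6,0,-0.02,0],[12,0,0,-0.03,0],[12,0,0,-0.05,0],[12,0.6,0,-0.06,0],[12,0.6,0,-0.08,0],[12,0,0,-0.09,0],[12,0,0,-0.1,0],[12,0.6,0,-0.12,0],[12,0.6,0,-0.13,0]]

```text
t: 14.15
tcp_pos: [0.4744, 0.2009, 0.0862]
tool_rot: [-0.08, 0.997, 0.0, 0.004]
force: [3.5, 0.5, -1.9]
finger_gap: 0.178
gripper_force: 69.6
```

```bash
python3 mon.py
```

```text
shift px (up=-) -0.009496469 dx 0 0.9997288584709167 [0.4745 0.2009 0.0862] [ 3.5489  0.0772 -2.0077]
```

Call:
drive_tool:
  motion:
    - [[12,-0.5,0,-0.02,0],[12,-0.5,0,-0.04,0],[12,-0.1,0,-0.07,0],[12,-0.1,0,-0.1,0],[12,-0.5,0,-0.13,0],[12,-0.5,0,-0.16,0],[12,-0.1,0,-0.2,0],[12,-0.1,0,-0.23,0],[12,-0.3,0,-0.27,0],[12,-0.3,0,-0.3,0]]

```text
t: 15.2
tcp_pos: [0.4816, 0.202, 0.0949]
tool_rot: [-0.08, 0.997, 0.0, 0.001]
force: [-0.1, -0.4, -0.3]
finger_gap: 0.178
gripper_force: 69.6
```

```bash
python3 mon.py
```

```text
shift px (up=-) -0.009504955 dx 0 0.9997745156288147 [0.4811 0.2019 0.0949] [ 0.5348  0.7971 -0.6213]
```

Call:
drive_tool:
  motion:
    - [[12,0,0,-0.8,0],[12,0,0,-1.8,0],[12,0,0,-2.5,0],[12,0.3,-1,-2.5,0],[12,0.6,-2.1,-2.5,0],[12,1,-3.3,-2.5,0],[12,1.2,-4.5,-2.5,0],[12,1.3,-5.7,-2.5,-0.5],[12,1.2,-6.9,-2.5,-1],[12,1,-8,-2.5,-1.5]]

```text
t: 16.25
tcp_pos: [0.4887, -0.0413, 0.1696]
tool_rot: [-0.185, 0.983, 0.0, -0.001]
force: [0.7, 0.5, 0.4]
finger_gap: 0.179
gripper_force: 69.7
```

Call:
drive_tool:
  motion:
    - [[12,-0.2,-0.8,0,-0.4],[12,-0.5,-1.5,0.2,-0.9],[12,-0.5,-2.2,0.4,-1.4],[12,-0.5,-2.2,0.4,-1.86],[12,-0.5,-2.2,0.4,-1.86],[12,-0.5,-2.2,0.4,-1.86]]

```text
t: 16.85
tcp_pos: [0.5268, -0.0956, 0.1574]
tool_rot: [-0.309, 0.951, 0.0, -0.0]
force: [0.2, 0.0, -1.0]
finger_gap: 0.175
gripper_force: 69.7
```

```bash
python3 mon.py; python3 - <<'E'
from h import *
from nut import nut
im,c=snap('wrist','w_key1.png'); s=manip.sense(); print(s['tcp_pos'],yawy(),s['q'])
tz=R.from_quat(s['tool_rot']).apply([0,0,1]);print('tool z',tz,'foot px',proj(c,s['tcp_pos']+.049*tz), 'socket px',proj(c,[.523,-.1045,.038]))
cv2.imwrite('pics/v5.png',im[:,:,::-1])
E
```

```text
shift px (up=-) 0.061286647 dx 0 0.8987172245979309 [ 0.5268 -0.0954  0.1575] [-0.1844 -0.6349 -1.0772]
[ 0.5269 -0.0954  0.1576] 126.08715731968809 [-0.3879  0.5115  1.7291  0.      0.9015 -2.5886]
tool z [-0.0005  0.0002 -1.    ] foot px [317.1156 264.0798] socket px [309.5949 211.7074]
```

View pics/v5.png

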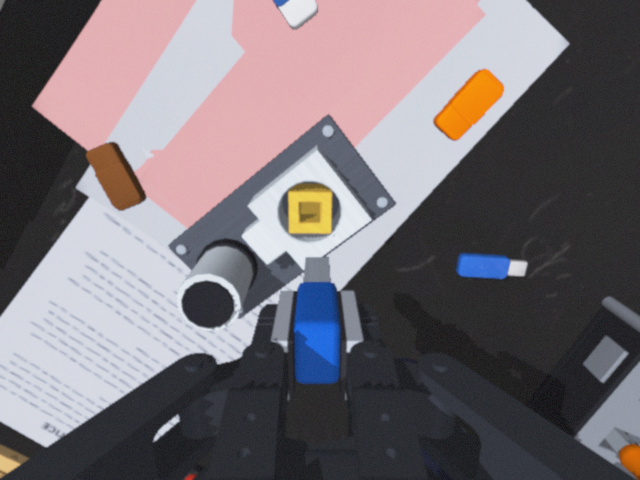

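The key hangs straight: shank cols 305–329, foot edge at row 258. The socket at (310,211.5) looks square to the tool. Now a numeric check of the foot and hole.

```bash
python3 - <<'E'
from h import *
from nut import nut
nut('w_key1.png')
c=cam('w_key1.png'); t=np.array([.5269,-.0954,.1576])
a=np.radians(126.09); ty=np.array([np.cos(a),np.sin(a),0]);tx=np.array([np.cos(a+np.pi/2),np.sin(a+np.pi/2),0])
for h,x in((.046,.006),(.049,.003),(.049,.006),(.049,0)): print(h,x,proj(c,t+[0,0,-h]+tx*x))
g=cv2.imread('pics/w_key1.png')
print(g[244:272,317].tolist())
print(g[268,296:338].mean(1).astype(int))
c2=cam('w_cl2.png');print(tri((c,310,211.7),(c2,307.5,326)))
E
```

```text
w_key1.png outer 522.421142578125 -104.87490844726562 31.557466506958008 29.367197036743164 34.79885482788086 [309.5061 211.2012]
w_key1.png hole 526.9043579101562 -106.821533203125 14.211647033691406 10.903082847595215 88.78975677490234 [304.4921 213.3333]
0.046 0.006 [317.1344 255.4242]
0.049 0.003 [317.1275 258.6713]
0.049 0.006 [317.1293 253.2548]
0.049 0 [317.1258 264.0386]
[[239, 234, 228], [240, 234, 229], [238, 232, 227], [237, 231, 226], [237, 231, 226], [237, 230, 225], [236, 230, 225], [237, 231, 225], [236, 231, 225], [238, 232, 227], [238, 233, 227], [236, 231, 226], [226, 218, 210], [182, 170, 161], [148, 136, 129], [138, 127, 120], [140, 130, 122], [143, 133, 127], [141, 130, 126], [143, 131, 125], [142, 131, 125], [142, 132, 123], [143, 132, 125], [139, 129, 124], [139, 132, 125], [141, 130, 123], [140, 131, 124], [141, 130, 124]]
[ 99 100 102 102 123 167 210 221 191 148 132 128 131 132 131 135 133 132
 131 133 132 132 130 129 131 129 132 130 131 131 130 130 129 143 191 211
 214 213 215 214 213 213]
(array([ 0.523 , -0.1042,  0.0374]), [array([0. , 0.1]), array([-0., -0.])])
```

Call:
drive_tool:
  motion:
    - [[12,0.32,-0.17,0.3,0],[12,0.32,-0.17,1,0],[12,0.32,-0.17,1.6,0],[12,0.32,-0.17,2,0],[12,0.32,-0.17,2.25,0],[12,0.32,-0.17,2.25,0],[12,0.32,-0.17,2.25,0]]

```text
t: 17.65
tcp_pos: [0.5228, -0.1058, 0.0902]
tool_rot: [-0.31, 0.951, -0.0, 0.0]
force: [-0.2, -0.4, 0.1]
finger_gap: 0.179
gripper_force: 69.7
```

```bash
python3 - <<'E'
from h import *
im,c=snap('wrist','w_key2.png'); s=manip.sense(); print(s['tcp_pos'],yawy(),s['force'])
print(rel([.5221,-.1051,.087]))
E
```

```text
[ 0.5231 -0.1059  0.0905] 126.10936495899351 [ 0.104  -0.1151 -0.9393]
[0.0103 0.0423 0.1179]
```

Call:
drive_tool:
  motion:
    - [[12,0,0,0.1,0],[12,0,0,0.2,0],[12,0,0,0.3,0],[12,0,0,0.35,0],[12,0,0,0.35,0]]

```text
t: 18.2
tcp_pos: [0.5225, -0.1057, 0.0792]
tool_rot: [-0.31, 0.951, 0.0, -0.0]
force: [-1.3, -0.4, -1.6]
finger_gap: 0.176
gripper_force: 69.7
```

The foot is already about 8 mm in with no force, so I continue down gently.

Call:
drive_tool:
  motion:
    - [[12,0,0,0.12,0],[12,0,0,0.24,0],[12,0,0,0.36,0],[12,0,0,0.46,0],[12,0,0,0.52,0],[12,0,0,0.52,0]]

```text
t: 18.8
tcp_pos: [0.5228, -0.1056, 0.0654]
tool_rot: [-0.31, 0.951, -0.0, 0.0]
force: [-2.3, 1.3, 11.9]
finger_gap: 0.177
gripper_force: 71.8
```

It is seated: foot ≈ 16 mm above the desk with 12 N against the floor. I ease off, release and rise.

Call:
drive_tool:
  motion:
    - [[12,0,0,-0.1,0],[12,0,0,-0.1,0],[45,0,0,-0.1,0],[45,0,0,-0.1,0],[45,0,0,-0.1,0],[45,0,0,-0.6,0],[45,0,0,-1.6,0],[45,0,0,-2.8,0],[45,0.6,0,-3.6,0],[45,0.6,0,-3.6,0]]

```text
t: 19.8
tcp_pos: [0.509, -0.1177, 0.1749]
tool_rot: [-0.31, 0.951, -0.002, 0.002]
force: [0.3, -0.4, -0.5]
finger_gap: 0.532
gripper_force: 0.0
```

```bash
python3 mon.py; python3 - <<'E'
from h import *
im,c=snap('wrist','w_end.png'); t=manip.snapshot('side')
p=proj(c,[.5227,-.1046,.096]); print('expected key top',p, proj(cam('side0.png'),[.5227,-.1046,.096]))
u,v=p.astype(int)
a=cv2.resize(im[max(v-100,0):v+100,u-100:u+100],(400,400)); b=cv2.resize(t[195:275,290:370],(400,400),interpolation=2)
cv2.imwrite('pics/v6.png',np.hstack([a,b])[:,:,::-1])
h=cv2.cvtColor(im[:,:,::-1].copy(),cv2.COLOR_BGR2HSV); m=cv2.inRange(h,(100,150,200),(125,255,255)); m[:, :u-60]=0; m[:,u+60:]=0; m[:v-60]=0; m[v+60:]=0
k=max(cv2.findContours(m,0,1)[0],key=cv2.contourArea)
print(cv2.minAreaRect(np.array([onz(c,*q[0],.096)[:2] for q in k],np.float32)*1000))
E
```

```text
shift px (up=-) -0.0023581032 dx 0 0.8946361541748047 [ 0.5086 -0.117   0.1733] [ 0.1513  0.518  -0.2324]
expected key top [320.4598 273.9216] [348.2263 210.6839]
((523.8937377929688, -105.93093872070312), (19.692886352539062, 11.499241828918457), 36.187469482421875)
```

View pics/v6.png

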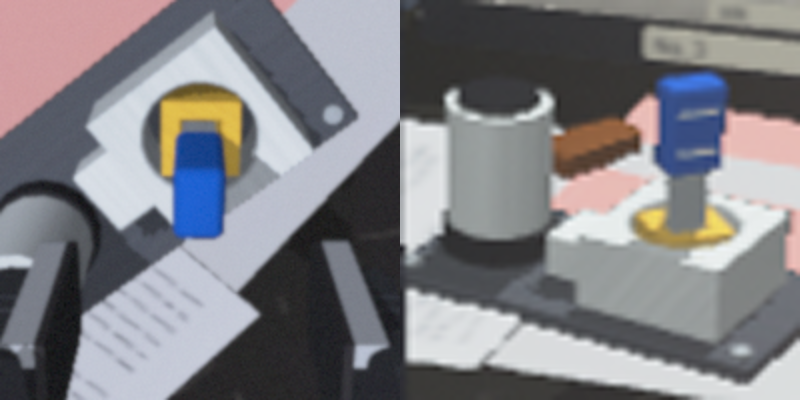

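The key stands upright in the socket, with its top at side row ≈ 211 against 210.7 expected when home. The eraser is on the desk and the tray is home. I hand in.

```bash
python3 -c "
from station import manip
print(manip.sign_off())"
```

```text
the job is handed in; nothing more can be done
None
```

I handed the job in at about 20 s of the 72 s: the key stands fully home in the socket, the eraser is on the desk clear of the clamp, and the tray is home. The hand-in call gave no verdict, so this rests on my last pictures and force readings.

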